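# Work the tight locating plug out of its fixture

### The job

The locating plug is stuck tight in the fixture on the bench and I want to look into its pocket. Slide the forked keeper back by its knob until the fork is clear of the plug, then grip the plug's stem and work it up out of the pocket by rocking it left and right, at least twice each way, until it comes free. Finish while still holding it upright in the gripper, just clear above its pocket (about a finger's breadth), with the keeper still back and the things lying round the fixture left where they are.

Things in the scene. Friction and masses are not known exactly. Their poses are not given: they have to be found in the camera images.
- fixture: Fixture fixed to the bench: dark steel base plate 196 x 116 x 10 mm (x -143 to +53, y +-58 mm) with an aluminium block 160 x 80 mm (x -121 to +39 mm), block top 46 mm above the bench. Two gib rails along x on it (y +-21 to +-33.5 mm), 60 mm high with screw heads. Origin: on the bench below the pocket's centre; x runs away from the keeper knob, y left, z up; turned up to 0.4 rad.
- pocket (a point): Centre of the mouth of the plug's pocket, in the block's top face, 46 mm above the bench; axes as the fixture's. The pocket is 22 mm deep, 25.4 mm along x, 36.4 mm along y; its end walls allow the plug to lean about 0.1 rad toward +y or -y. The plug is gripped only by the two sprung shoes, which let go when it has risen about 15 mm; its foot leaves the pocket at 22 mm.
- shoe_left (a point): Contact line of the sprung brass shoe that presses on the plug's +y side (about 55 N, friction about 0.6): 15 mm to +y of the pocket's centre, 7.5 mm below its mouth. A straight pull must slip both shoes at once, roughly 60 to 90 N. A lean about the fixture's x axis slips one at a time, for about 15 N sideways at the stem.
- shoe_right (a point): The same on the -y side, 15 mm to -y. Leaning the plug's top toward one side while turning it about that side's shoe line draws its other side up past the other shoe; alternate leans of 0.06 to 0.08 rad each way lift it about 2 mm a time.
- locating_plug: Ground steel locating plug, 117 mm tall, about 0.33 kg, standing upright in the pocket. Origin: centre of its underside, at first on the pocket floor 24 mm above the bench; axes as the fixture's, z up along it. Shank 24 mm (x) by 30 mm (y) to z = 21 mm, square stem 18 x 18 mm with fine grip grooves to 101 mm, round nose 14 mm across to 117 mm. The stem is free from about 35 mm upward.
- plug_grip (a point): Point on the plug's axis at z = 80 mm of the plug, at its grooved part: a good height to hold the stem.
- plug_top (a point): Top of the plug's nose, on its axis, z = 117 mm of the plug.
- keeper (a joint): Keeper position in m. A dark forked plate 48 mm wide, 5 mm thick, lies on the block, its prongs straddling the stem over the shank's shoulders so that the plug cannot lift. It slides toward the fixture's -x under the lips of the gib rails: 0 = fork fully over the plug, 0.025 = prongs just clear, 0.032 = against its stop. Friction about 2.5 N; it stays where it is left.
- keeper_knob (a point): Centre of the top of the keeper's black knob, an upright round knob 15 mm across, gripped over the 24 mm below this point. 82 mm above the bench; with the keeper closed 66 mm from the plug's axis on the fixture's -x side; it moves with the keeper.
- dust_blower: Rubber dust blower bulb with a nozzle, 58 mm across, 125 mm tall, standing on the bench beside the fixture on its +y side. Origin under its centre. Bystander: leave it alone.
- hex_key: Black hex key, 32 x 84 x 8 mm, lying beside the fixture on its -y side. Origin under its centre. Bystander: leave it alone.
- brass_bush: Flanged turned brass bush, 38 mm across, 30 mm tall, standing on its flange beside the fixture on its -y side. Origin under its centre. Bystander: leave it alone.
- ring_gauge: Steel setting ring 49 mm across, 16 mm thick, lying flat on the bench beyond the fixture's +x end. Origin under its centre. Bystander: leave it alone.
Not all that is in view belongs to the job. What is meant by the locating_plug is not yellow, and is the larger of those in its own colour.

How it is judged:
By the outcome, as a careful person would: the job done as asked, in the order asked, and still so for the second after the job is handed in, while the arm keeps its last pose, push and grip.
It also fails if it takes over 48 s, if anything falls off the work surface, if the arm or the gripper's body presses on something with over 40 N, if the wrist force passes 120 N, or if a joint passes its speed limit or range.

### The arm

A 7-joint arm with a two-finger parallel gripper is mounted at the origin on the work surface; the furniture and walls round the work are solid. World frame = base frame: x ahead of the robot, y to its left, z up, the work surface at z = 0. Lengths are in m, angles in degrees, forces in N, time in s.
With the tool pointing down it reaches from about 0.425 to 1.025 m from the base axis. Payload 3.6 kg.
Tool frame: the origin (TCP) lies at the very end of the fingers, on their centre line; the grasp point (between the pads) lies 19 mm behind it; z points along the fingers, x is the direction in which the jaws open and shut, and the axes are right-handed (so a half turn about z gives the same grasp; the last joint's range is limited). The gripper opens to 85 mm and grips with 20 to 120 N. Pads are 22 mm wide; open, the fingers measure 114 mm over their backs; the gripper's body (76 mm by 85 mm) begins 54 mm behind the grasp point. The pads swing forward as they close: fully open they stand 13 mm farther back than shut.
Start: joints at [65.46, 33.873, 2.773, 92.16, -1.908, 54.013, -1.931], TCP at [0.238, -0.685, 0.231] pointing down, gripper open.
Joint ranges: [-153.93, 153.93], [-27.13, 128.08], [-72.61, 78.16], [10.71, 143.7], [-87.88, 267.88], [4.46, 118.87], [-176.78, 176.78]. Speed limits (degrees/s): [147.25, 147.25, 180, 180, 180, 180, 180].

### API

Orientations are given as [roll, pitch, yaw] about the fixed x, y, z axes, in that order (R = Rz(yaw) Ry(pitch) Rx(roll)).
In Python, from workcell import * gives the robot as it stands. The module is installed in compiled form; this text tells all that it offers.
- The arm moves only by the tool carry_out, never from a script. Its argument "steps" is a list of rows, each a list of 3 entries, a list of its own where there are three numbers: the shift along the world's x, y, z in mm, then the turn, a rotation vector about the world's x, y, z in rad, then the closure, from 0 (fully open) to 1 (shut). A call has 1 to 20 rows; each row is the pose to reach, as a shift and turn from the pose commanded when the call began; what a row does not reach only later rows make up. A row lasts 1/8 s, in which the tool goes at most 62.5 mm and 10.7 degrees, less where a joint would pass 70% of its speed; a pose out of reach is approached as far as the arm can. A call with a gripper value outside its range is refused whole. The fingers move at their own pace and stop on an object; "newtons" is the grip in N (left out, the last holds). Time passes only in rows, so rows that repeat a pose let the fingers close. It gives the time, the measured TCP pose, the force and the opening at its end, in the units of the state.
- state(): the state, without advancing time (a new reading comes with each control period).
- grab_frame(name): name is "side" or "top"; returns the picture (384x512x3 uint8, blue, green, red); there is no depth.
- camera_info(name): a dict with "intrinsics" (3x3 intrinsics, pixels), "cam_to_world" (4x4, takes a point from camera to world coordinates). Camera axes: x right, y down, z forward; pixel columns grow to the right and rows downward; lengths in m; the calibration is good to about 2 mm. A picture is of the moment at which its call begins. camera_info takes no time and is no camera call.
- sign_off(): hands the job in, once; it reports no verdict.
The state is a dict: "time_s": time; "joint_pos": joint angles; "joint_vel": joint speeds; "effort": joint torques, N m; "position": TCP position; "tool_rot": TCP orientation; "wrist_force": force on the tool from outside, world axes, zero at the start; "wrist_torque": the same for the moment, N m; "width": finger opening in m.
Only numpy, scipy, OpenCV 4.12 (cv2) and the standard library are available. Lean on these libraries where they do the work, as an engineer would, in place of code of your own. Each camera call takes 0.05 s, during which the arm holds its last target. There are 200 camera calls.

## Working session

There is one attempt and no reset: what is moved stays moved. The work goes in short steps, Python scripts to look and compute and a tool call to move; the robot and the scene stay as the last step left them, time stands still between calls to the robot, and variables do not carry over. Pictures are saved under pics/ and viewed, about 8 in all and at most 12, crops included, and the job is handed in when it is done.

Besides the shell and the picture viewer there is one more tool, called after "Request:" as name(argument=value, ...), one argument or row to a line, values as JSON. carry_out: Moves the arm, as the interface text tells. Its arguments: {"type":"object","properties":{"steps":{"type":"array","items":{"type":"array"}},"newtons":{"type":"number"}},"required":["steps"]}

```bash
mkdir -p pics
cat > h.py <<'E'
from workcell import *
import numpy as np, cv2
def snap(n,f):
    im=grab_frame(n); cv2.imwrite('pics/'+f,im); return im
def ray(n,u,v):
    c=camera_info(n);K=np.array(c["intrinsics"]);T=np.array(c["cam_to_world"])
    d=T[:3,:3]@np.linalg.inv(K)@[u,v,1.];return T[:3,3],d
def onz(n,u,v,z):
    o,d=ray(n,u,v);return o+d*(z-o[2])/d[2]
def proj(n,p):
    c=camera_info(n);K=np.array(c["intrinsics"]);T=np.array(c["cam_to_world"])
    q=K@(T[:3,:3].T@(np.array(p)-T[:3,3]));return q[:2]/q[2]
def tri(n1,a,n2,b):
    o1,d1=ray(n1,*a);o2,d2=ray(n2,*b)
    s=np.linalg.lstsq(np.c_[d1,-d2],o2-o1,rcond=None)[0]
    p,q=o1+s[0]*d1,o2+s[1]*d2;return (p+q)/2,np.linalg.norm(p-q)
E
python3 - <<'E'
from h import *
a=snap('side','s0.png');b=snap('top','t0.png')
cv2.imwrite('pics/both.png',np.hstack([cv2.resize(a,None,fx=.78,fy=.78),cv2.resize(b,None,fx=.78,fy=.78)]))
for n in('side','top'):
    c=camera_info(n);print(n,np.round(c['intrinsics'],1).tolist(),np.round(c['cam_to_world'],3).tolist())
print(state())
E
```

```text
side [[430.2, 0.0, 250.3], [0.0, 430.2, 190.5], [0.0, 0.0, 1.0]] [[0.735, 0.585, -0.342, 0.823], [0.678, -0.632, 0.375, -0.392], [0.003, -0.508, -0.862, 0.832], [0.0, 0.0, 0.0, 1.0]]
top [[393.9, 0.0, 258.9], [0.0, 393.9, 192.8], [0.0, 0.0, 1.0]] [[-0.018, -0.997, 0.081, 0.487], [-1.0, 0.016, -0.014, -0.063], [0.013, -0.081, -0.997, 0.97], [0.0, 0.0, 0.0, 1.0]]
{'time_s': 0.1, 'joint_pos': array([65.46097285, 33.92139404,  2.76587637, 92.22905682, -1.90703054,
       54.01310528, -1.93240484]), 'joint_vel': array([ 0.00372045,  0.03860597,  0.04709886, -0.21292859,  0.00953229,
        0.00427309, -0.01162483]), 'effort': array([ 4.06164283e-03, -5.50005198e+01,  1.55314889e+00, -1.98827773e+01,
        9.71640780e-03,  3.79792938e-03,  3.25831522e-06]), 'position': array([ 0.23798818, -0.68402972,  0.23024284]), 'tool_rot': array([ 1.79993618e+02,  1.17326644e-01, -7.08130823e+01]), 'wrist_force': array([-0.07405752, -0.4194138 ,  0.35906603]), 'wrist_torque': array([-0.01033852,  0.04470963,  0.01189571]), 'width': 0.08539264001378136}
```

View pics/both.png

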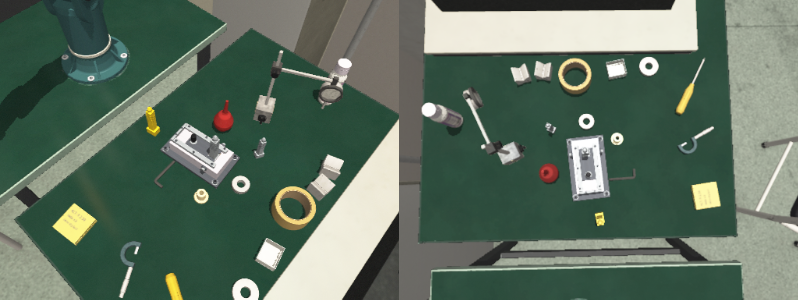

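The pair shows the fixture near the bench centre (top about 755,215 px in the full frame's half-scale; side about 200,150), with the knob toward the robot. There is a yellow decoy plug nearer the robot and a smaller grey one beyond the fixture. I'll zoom in on the fixture.

Run:
```python
import cv2,numpy as np
a=cv2.imread('pics/s0.png')[140:250,195:325];b=cv2.imread('pics/t0.png')[165:265,205:305]
A=cv2.resize(a,None,fx=4,fy=4,interpolation=2);B=cv2.resize(b,None,fx=4,fy=4,interpolation=2)
H=max(A.shape[0],B.shape[0]);p=lambda x:cv2.copyMakeBorder(x,0,H-x.shape[0],0,0,0)
o=np.hstack([p(A),p(B)]);print(o.shape);cv2.imwrite('pics/crop.png',cv2.resize(o,(o.shape[1]*800//o.shape[1],H*800//o.shape[1])))
```

```text
(440, 920, 3)
```

View pics/crop.png

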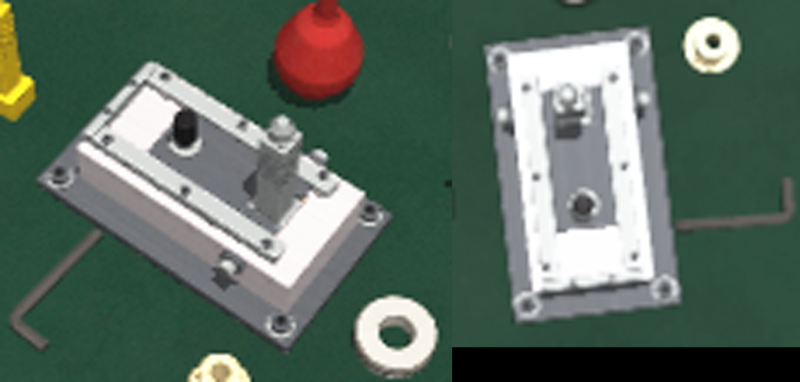

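The crop shows the plate corners in top view at crop px (486,46), (648,27), (680,301), (518,322). The nose is at (569,92) top and (284,122) side, and the knob at (583,204) top and (185,113) side. The plug in the fixture is the grey one.

Run:
```python
from h import *
s=800/920*4
T=lambda u,v:((u-452)/s+205,v/s+165)
S=lambda u,v:(u/s+195,v/s+140)
P=[onz('top',*T(*p),.010)for p in[(486,46),(648,27),(680,301),(518,322)]]
Q=[onz('side',*S(*p),.010)for p in[(38,180),(288,350),(392,215)]]
print(np.round(P,4),'\n',np.round(Q,4))
print([round(float(np.linalg.norm(P[i]-P[i-1])),4)for i in range(4)])
print([round(float(np.linalg.norm(Q[i]-Q[i-1])),4)for i in (1,2)])
# fixture frame from corners, least squares (TL=+53,+58; TR=+53,-58; BR=-143,-58; BL=-143,+58)
L=np.array([[53,58],[53,-58],[-143,-58],[-143,58]])/1e3
def fit(L,W):
    W=np.array(W)[:,:2];l=L-L.mean(0);w=W-W.mean(0)
    th=np.arctan2((l[:,0]*w[:,1]-l[:,1]*w[:,0]).sum(),(l*w).sum())
    R=np.array([[np.cos(th),-np.sin(th)],[np.sin(th),np.cos(th)]])
    return th,W.mean(0)-R@L.mean(0)
print('top fit',fit(L,P))
print('side fit',fit(L[[2,1,0]] if 0 else np.array([[-143,-58],[53,-58],[53,58]])/1e3,Q))
print('nose',tri('top',T(569,92),'side',S(284,120)),'z .141')
print('knob',tri('top',T(583,204),'side',S(185,111)),'z .082')
print('nose@',onz('top',*T(569,92),.141),onz('side',*S(284,120),.141))
print('knob@',onz('top',*T(583,204),.082),onz('side',*S(185,111),.082))
```

```text
[[ 0.6026  0.0311  0.01  ]
 [ 0.6143 -0.0832  0.01  ]
 [ 0.4221 -0.102   0.01  ]
 [ 0.4097  0.0106  0.01  ]] 
 [[ 0.4264 -0.1025  0.01  ]
 [ 0.6201 -0.0835  0.01  ]
 [ 0.6079  0.0307  0.01  ]]
[0.194, 0.115, 0.1931, 0.1133]
[0.1947, 0.1148]
top fit (np.float64(0.10268783795859403), array([ 0.5569536 , -0.03125935]))
side fit (np.float64(0.09948167249420174), array([ 0.56181621, -0.03128099]))
nose (array([ 0.55935114, -0.03050988,  0.13913331]), np.float64(0.0033361618672011497)) z .141
knob (array([ 0.49120783, -0.03669065,  0.0839558 ]), np.float64(0.00274427002742102)) z .082
nose@ [ 0.55797778 -0.03173263  0.141     ] [ 0.56120389 -0.03026164  0.141     ]
knob@ [ 0.49024202 -0.03760401  0.082     ] [ 0.49130292 -0.03477856  0.082     ]
```

Request:
carry_out(
  steps=[
    [[60,150,0],[0,0,0.18],0.5],
    [[254.5,648,-51],[0,0,1.337],0.5],
    [[254.5,648,-51],[0,0,1.337],0.5],
    [[254.5,648,-51],[0,0,1.337],0.5],
    [[254.5,648,-51],[0,0,1.337],0.5],
    [[254.5,648,-51],[0,0,1.337],0.5],
    [[254.5,648,-51],[0,0,1.337],0.5],
    [[254.5,648,-51],[0,0,1.337],0.5],
    [[254.5,648,-51],[0,0,1.337],0.5],
    [[254.5,648,-51],[0,0,1.337],0.5],
    [[254.5,648,-51],[0,0,1.337],0.5],
    [[254.5,648,-51],[0,0,1.337],0.5],
    [[254.5,648,-51],[0,0,1.337],0.5],
    [[254.5,648,-51],[0,0,1.337],0.5],
    [[254.5,648,-51],[0,0,1.337],0.5],
    [[254.5,648,-51],[0,0,1.337],0.5],
  ],
  newtons=40,
)

```text
time_s: 2.1
position: [0.4924, -0.0381, 0.1803]
tool_rot: [180.0, 0.0, 5.7]
wrist_force: [1.0, 0.1, -0.3]
width: 0.0425
```

Request:
carry_out(
  steps=[
    [[0,1,-50],[0,0,0],0.5],
    [[0,1,-90],[0,0,0],0.5],
    [[0,1,-119],[0,0,0],0.5],
    [[0,1,-119],[0,0,0],0.5],
  ],
)

```text
time_s: 2.6
position: [0.491, -0.0362, 0.0597]
tool_rot: [-180.0, 0.3, 5.8]
wrist_force: [-0.2, 0.3, -0.1]
width: 0.0424
```

Run:
```python
from h import *
a=snap('side','s1.png');b=snap('top','t1.png');print(state()['wrist_force'],state()['position'])
o=np.hstack([cv2.resize(a[100:230,190:325],None,fx=3,fy=3,interpolation=2),cv2.resize(b[150:280,190:320],None,fx=3,fy=3,interpolation=2)]);cv2.imwrite('pics/c1.png',o)
```

```text
[-1.20003683  0.0841176   0.52090831] [ 0.49254083 -0.03606719  0.06169314]
```

View pics/c1.png

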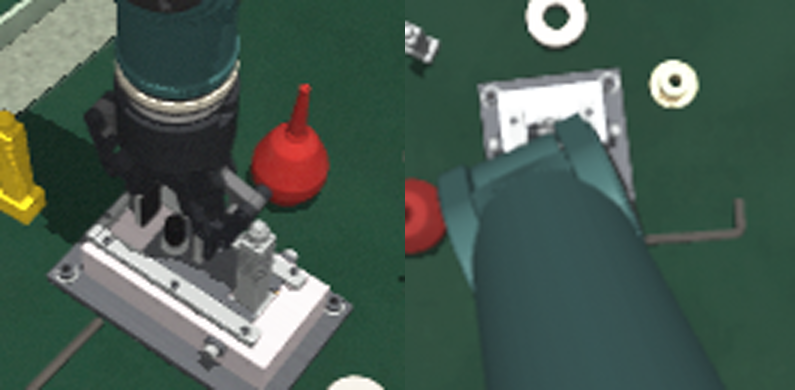

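The side crop shows the knob at (175,232), between the two fingers, with the plug clear at (258,255). I'll close on it.

Request:
carry_out(
  steps=[
    [[0,0,0],[0,0,0],0.9],
    [[0,0,0],[0,0,0],1.0],
    [[0,0,0],[0,0,0],1.0],
    [[0,0,0],[0,0,0],1.0],
  ],
  newtons=40,
)

```text
time_s: 3.2
position: [0.4924, -0.0361, 0.0626]
tool_rot: [179.9, -0.0, 5.8]
wrist_force: [-1.6, -0.6, 6.2]
width: 0.0133
```

Request:
carry_out(
  steps=[
    [[-6,-0.6,0],[0,0,0],1],
    [[-12,-1.2,0],[0,0,0],1],
    [[-18,-1.8,0],[0,0,0],1],
    [[-24,-2.4,0],[0,0,0],1],
    [[-27,-2.7,0],[0,0,0],1],
    [[-30,-3,0],[0,0,0],1],
    [[-30,-3,0],[0,0,0],1],
  ],
)

```text
time_s: 4.08
position: [0.4645, -0.0388, 0.0626]
tool_rot: [180.0, -0.2, 5.8]
wrist_force: [1.7, -0.8, 8.8]
width: 0.0132
```

Request:
carry_out(
  steps=[
    [[0,0,0],[0,0,0],1],
    [[-1,0,0],[0,0,0],1],
  ],
)

```text
time_s: 4.32
position: [0.4641, -0.0388, 0.0626]
tool_rot: [180.0, -0.3, 5.8]
wrist_force: [2.1, -1.7, 7.3]
width: 0.0131
```

Request:
carry_out(
  steps=[
    [[0,0,0],[0,0,0],0.5],
    [[0,0,0],[0,0,0],0.5],
    [[0,0,0],[0,0,0],0.5],
    [[0,0,60],[0,0,0],0.5],
    [[0,0,110],[0,0,0],0.5],
    [[60,3,125],[0,0,-0.18],0.4],
    [[99,8,125],[0,0,-1.571],0.4],
    [[99,8,125],[0,0,-1.571],0.4],
    [[99,8,125],[0,0,-1.571],0.4],
    [[99,8,125],[0,0,-1.571],0.4],
    [[99,8,125],[0,0,-1.571],0.4],
    [[99,8,125],[0,0,-1.571],0.4],
    [[99,8,125],[0,0,-1.571],0.4],
    [[99,8,125],[0,0,-1.571],0.4],
    [[99,8,125],[0,0,-1.571],0.4],
    [[99,8,125],[0,0,-1.571],0.4],
  ],
)

```text
time_s: 6.32
position: [0.5604, -0.0307, 0.186]
tool_rot: [180.0, 0.0, -84.1]
wrist_force: [-0.3, 0.2, -0.4]
width: 0.051
```

Run:
```python
from h import *
a=snap('side','s2.png');b=snap('top','t2.png');print(state()['position'],state()['tool_rot'])
o=np.hstack([cv2.resize(a[100:230,190:325],None,fx=3,fy=3,interpolation=2),cv2.resize(b[150:280,190:320],None,fx=3,fy=3,interpolation=2)]);cv2.imwrite('pics/c2.png',o)
```

```text
[ 0.56055908 -0.03079897  0.18618348] [ 1.79980785e+02  9.55660292e-03 -8.41879090e+01]
```

View pics/c2.png

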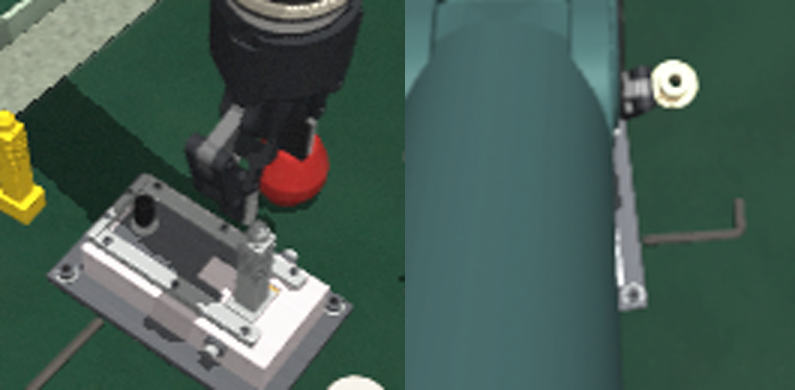

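Side crop: the keeper has slid back, with the knob now at (145,200) and the fork slot at (215,270). The plug stands free at (258,265). I'll measure the knob's travel and look at the prongs closer.

Run:
```python
from h import *
r={}
for f in('s0','s2'):
    im=cv2.imread(f'pics/{f}.png');m=(im.max(2)<45).astype(np.uint8)
    m[:150]=0;m[185:]=0;m[:,:228]=0;m[:,262:]=0
    n,l,st,c=cv2.connectedComponentsWithStats(m)
    for i in range(1,n):
        if st[i,4]>15: print(f,st[i],c[i],onz('side',*c[i],.070))
im=cv2.imread('pics/s2.png')[150:215,225:305];cv2.imwrite('pics/c3.png',cv2.resize(im,None,fx=8,fy=8,interpolation=2))
```

```text
s0 [245 172   6  10  46] [247.52173913 176.7173913 ] [ 0.49313159 -0.03882294  0.07      ]
s2 [228 150  15   5  26] [234.5        151.46153846] [ 0.42821166 -0.01044704  0.07      ]
s2 [251 150  11  21 102] [256.92156863 160.50980392] [0.47995544 0.00502877 0.07      ]
s2 [228 153  11  13  48] [231.27083333 158.35416667] [ 0.43568703 -0.02830737  0.07      ]
s2 [235 165   7  11  59] [237.6440678  169.69491525] [ 0.4658222  -0.04013307  0.07      ]
```

View pics/c3.png

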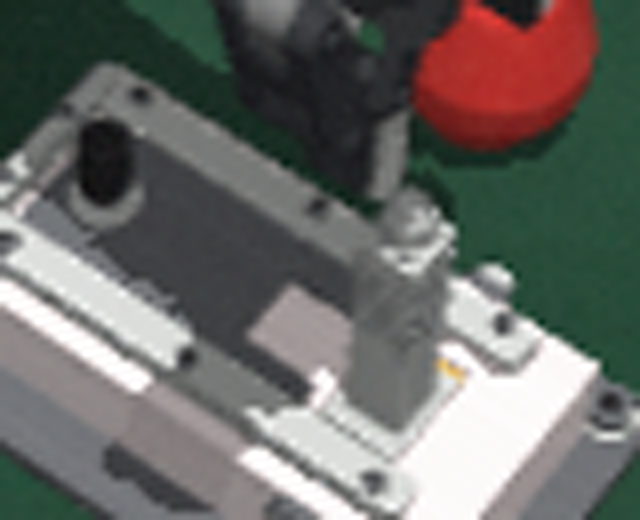

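The prongs end just short of the pocket (crop ~(310,395)) and the shoulder is free. Travel comes out at 27.3 mm by camera and 28.3 mm by arm, both past the 25 mm needed. Now I'll grip the stem.

Request:
carry_out(
  steps=[
    [[-1,0,-40],[0,0,0],0.4],
    [[-1,0,-80],[0,0,0],0.4],
    [[-1,0,-101],[0,0,0],0.4],
    [[-1,0,-101],[0,0,0],0.4],
    [[-1,0,-101],[0,0,0],1],
    [[-1,0,-101],[0,0,0],1],
    [[-1,0,-101],[0,0,0],1],
    [[-1,0,-101],[0,0,0],1],
    [[-1,0,-101],[0,0,0],1],
  ],
  newtons=100,
)

```text
time_s: 7.55
position: [0.5607, -0.0309, 0.0867]
tool_rot: [-179.9, -0.0, -84.2]
wrist_force: [0.4, -1.1, 7.3]
width: 0.0169
```

```bash
cat > lean.py <<'E'
import numpy as np,sys
# planar (y,z) in fixture mm: TCP at (0,z0); pivots (+-15,38.5)
z0=float(sys.argv[1]);a=float(sys.argv[2]);th0=float(sys.argv[3]);y0=float(sys.argv[4]);seq=sys.argv[5]
def rot(p,c,t):
    R=np.array([[np.cos(t),-np.sin(t)],[np.sin(t),np.cos(t)]]);return c+R@(p-c)
p=np.array([y0,z0]);s=p.copy();th=th0   # th: + = toward -y (right-hand about +x)
for k in seq:
    tgt={'L':-a,'R':a,'0':0}[k];c=np.array([15. if tgt<th else -15.,38.5]);d=tgt-th
    for i in(1,2,3):
        q=rot(p,c,d*i/3);sh=q-s;t=th+d*i/3-th0
        print(k,[[round(-np.sin(.101)*sh[0],1),round(np.cos(.101)*sh[0],1),round(sh[1],1)],[round(.995*t,3),round(.101*t,4),0],1])
    p=q;th=tgt
print('end',p,th)
E
python3 lean.py 85 .075 0 0 LR; python3 -c "
from h import *
s=state();print({k:np.round(s[k],4).tolist() for k in('position','tool_rot','wrist_force','wrist_torque')})"
```

```text
L [[np.float64(-0.1), np.float64(1.2), np.float64(0.4)], [-0.025, -0.0025, 0], 1]
L [[np.float64(-0.2), np.float64(2.3), np.float64(0.7)], [-0.05, -0.005, 0], 1]
L [[np.float64(-0.4), np.float64(3.5), np.float64(1.0)], [-0.075, -0.0076, 0], 1]
R [[np.float64(-0.1), np.float64(1.1), np.float64(1.9)], [-0.025, -0.0025, 0], 1]
R [[np.float64(0.1), np.float64(-1.3), np.float64(2.6)], [0.025, 0.0025, 0], 1]
R [[np.float64(0.4), np.float64(-3.8), np.float64(3.2)], [0.075, 0.0076, 0], 1]
end [-3.77893132 88.22847841] 0.075
{'position': [0.5607, -0.0309, 0.0867], 'tool_rot': [-179.8642, -0.0165, -84.2308], 'wrist_force': [0.4187, -1.0869, 7.2686], 'wrist_torque': [0.0019, 0.224, 0.0247]}
```

Request:
carry_out(
  steps=[
    [[-0.1,1.2,0.4],[-0.025,-0.0025,0],1],
    [[-0.2,2.3,0.7],[-0.05,-0.005,0],1],
    [[-0.4,3.6,1.0],[-0.078,-0.0078,0],1],
    [[-0.4,3.6,1.0],[-0.078,-0.0078,0],1],
  ],
)

```text
time_s: 8.05
position: [0.5603, -0.0266, 0.0876]
tool_rot: [-179.9, -4.5, -84.2]
wrist_force: [-1.2, 0.1, 6.4]
width: 0.0169
```

Run:
```python
from h import *
s=state();print(np.round(s['wrist_force'],2),np.round(s['wrist_torque'],2))
a=snap('side','s3.png')
cv2.imwrite('pics/c4.png',cv2.resize(a[120:220,210:320],None,fx=6,fy=6,interpolation=2)[:600])
```

```text
[-1.24  0.1   6.37] [-0.2   0.14  0.01]
```

View pics/c4.png

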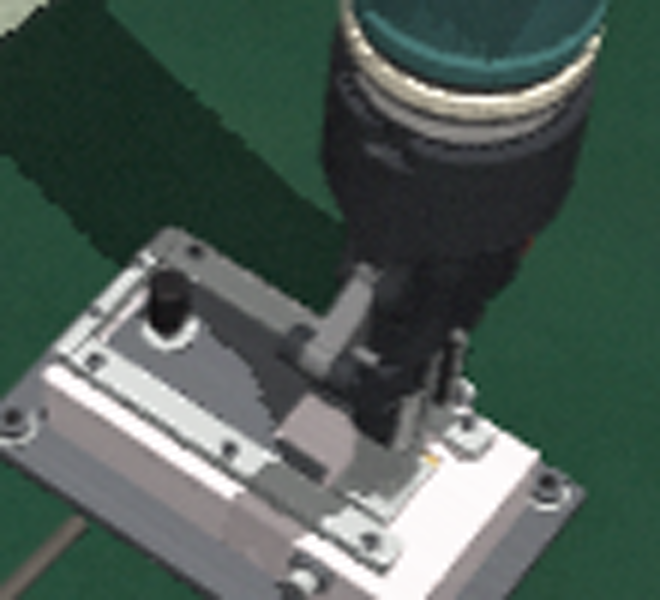

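The gripper's pads are round the stem (crop ~(415,420)), and the keeper's knob is at (170,300), still back. Next is the right lean.

Request:
carry_out(
  steps=[
    [[0.3,-2.5,0.9],[0.052,0.0052,0],1],
    [[0.5,-5.0,1.6],[0.104,0.0104,0],1],
    [[0.8,-7.6,2.3],[0.156,0.0156,0],1],
    [[0.8,-7.6,2.3],[0.156,0.0156,0],1],
  ],
)

```text
time_s: 8.6
position: [0.5612, -0.0352, 0.0889]
tool_rot: [-179.9, 4.5, -84.4]
wrist_force: [2.5, -0.1, -2.0]
width: 0.0171
```

```bash
python3 lean.py 88.3 .078 .078 -4 LRLR | sed 's/np.float64//g'
```

```text
L [[(-0.3), (2.6), (0.9)], [-0.052, -0.0053, 0], 1]
L [[(-0.5), (5.2), (1.7)], [-0.103, -0.0105, 0], 1]
L [[(-0.8), (7.9), (2.3)], [-0.155, -0.0158, 0], 1]
R [[(-0.5), (5.2), (3.3)], [-0.103, -0.0105, 0], 1]
R [[(-0.2), (2.4), (4.0)], [-0.052, -0.0053, 0], 1]
R [[(0.0), (-0.4), (4.7)], [0.0, 0.0, 0], 1]
L [[(-0.3), (2.5), (5.6)], [-0.052, -0.0053, 0], 1]
L [[(-0.5), (5.4), (6.4)], [-0.103, -0.0105, 0], 1]
L [[(-0.8), (8.3), (7.0)], [-0.155, -0.0158, 0], 1]
R [[(-0.5), (5.3), (7.9)], [-0.103, -0.0105, 0], 1]
R [[(-0.2), (2.3), (8.7)], [-0.052, -0.0053, 0], 1]
R [[(0.1), (-0.7), (9.3)], [0.0, 0.0, 0], 1]
end [-4.7286006  97.62208201] 0.078
```

Request:
carry_out(
  steps=[
    [[-0.3,2.6,0.9],[-0.052,-0.0053,0],1],
    [[-0.5,5.2,1.7],[-0.103,-0.0105,0],1],
    [[-0.8,7.9,2.3],[-0.155,-0.0158,0],1],
    [[-0.8,7.9,2.3],[-0.155,-0.0158,0],1],
    [[-0.5,5.2,3.3],[-0.103,-0.0105,0],1],
    [[-0.2,2.4,4.0],[-0.052,-0.0053,0],1],
    [[0,-0.4,4.7],[0,0,0],1],
    [[0,-0.4,4.7],[0,0,0],1],
  ],
)

```text
time_s: 9.6
position: [0.5605, -0.0356, 0.0925]
tool_rot: [-179.9, 4.6, -84.4]
wrist_force: [3.9, 0.4, -12.1]
width: 0.0168
```

Run:
```python
from h import *
s=state();print(np.round(s['wrist_force'],2),np.round(s['wrist_torque'],2))
a=snap('side','s4.png')
c=lambda f:cv2.resize(cv2.imread(f'pics/{f}.png')[150:215,240:306],None,fx=6,fy=6,interpolation=2)
cv2.imwrite('pics/c5.png',np.hstack([c('s3'),c('s4')]))
```

```text
[  3.93   0.42 -12.13] [ 0.31 -1.11 -0.15]
```

View pics/c5.png

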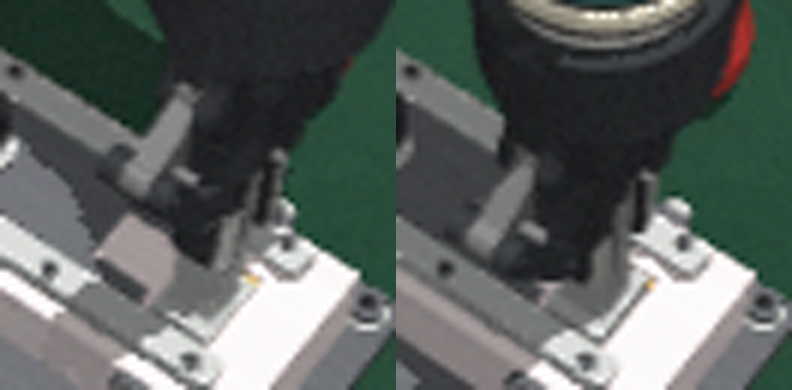

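Comparing the two, the shank's shoulder now sits higher at the pocket mouth (right panel ~(600,300)). The TCP has risen 5.8 mm with a 12 N pull, well below slip. A 4 N x-force suggests my grip is about 1 mm short in x, so I'll correct that while rocking on.

Request:
carry_out(
  steps=[
    [[0.5,2.6,1.3],[-0.052,-0.0053,0],1],
    [[0.5,5.3,2.2],[-0.103,-0.0105,0],1],
    [[0.2,8.2,3.0],[-0.155,-0.0158,0],1],
    [[0.2,8.2,3.0],[-0.155,-0.0158,0],1],
    [[0.5,5.2,4.1],[-0.103,-0.0105,0],1],
    [[0.8,2.3,5.0],[-0.052,-0.0053,0],1],
    [[1.0,-0.5,5.8],[0,0,0],1],
    [[1.0,-0.5,5.8],[0,0,0],1],
  ],
)

```text
time_s: 10.65
position: [0.5604, -0.0364, 0.0982]
tool_rot: [179.9, 4.6, -84.4]
wrist_force: [2.9, 0.5, -16.3]
width: 0.0167
```

Run:
```python
from h import *
s=state();print(np.round(s['wrist_force'],2),np.round(s['wrist_torque'],2))
```

```text
[  2.9    0.51 -16.32] [ 0.2  -1.1  -0.12]
```

Request:
carry_out(
  steps=[
    [[0,2.8,1.2],[-0.052,-0.0053,0],1],
    [[-0.2,5.7,2.1],[-0.103,-0.0105,0],1],
    [[-0.5,8.7,2.8],[-0.155,-0.0158,0],1],
    [[-0.5,8.7,2.8],[-0.155,-0.0158,0],1],
  ],
)

```text
time_s: 11.15
position: [0.5597, -0.0262, 0.1014]
tool_rot: [179.9, -4.5, -84.0]
wrist_force: [2.2, 0.0, -7.5]
width: 0.0169
```

Request:
carry_out(
  steps=[
    [[0.2,-2.8,1.0],[0.052,0.0053,0],1],
    [[0.4,-5.8,1.8],[0.103,0.0105,0],1],
    [[0.6,-8.8,2.5],[0.155,0.0158,0],1],
    [[0.6,-8.8,2.5],[0.155,0.0158,0],1],
  ],
)

```text
time_s: 11.65
position: [0.5611, -0.0382, 0.106]
tool_rot: [-180.0, 4.5, -84.4]
wrist_force: [-0.6, -2.0, 2.4]
width: 0.0168
```

The shoes seem to have let go after four leans each way: 19 mm of TCP rise and little pull left. I'll straighten up, then lift clear.

Request:
carry_out(
  steps=[
    [[-0.2,2.5,0.5],[-0.039,-0.004,0],1],
    [[-0.4,5,1],[-0.078,-0.0079,0],1],
    [[-0.4,5,1],[-0.078,-0.0079,0],1],
    [[-0.4,5,1],[-0.078,-0.0079,0],1],
  ],
)

```text
time_s: 12.15
position: [0.5605, -0.0306, 0.1057]
tool_rot: [180.0, 0.0, -84.2]
wrist_force: [-0.3, -0.7, -2.4]
width: 0.0167
```

Request:
carry_out(
  steps=[
    [[0,0,3],[0,0,0],1],
    [[0,0,6],[0,0,0],1],
    [[0,0,10],[0,0,0],1],
    [[0,0,14],[0,0,0],1],
    [[0,0,18],[0,0,0],1],
    [[0,0,18],[0,0,0],1],
    [[0,0,18],[0,0,0],1],
  ],
)

```text
time_s: 13.02
position: [0.5607, -0.0307, 0.1234]
tool_rot: [180.0, 0.0, -84.2]
wrist_force: [-0.1, -0.2, -3.3]
width: 0.0166
```

Run:
```python
from h import *
a=snap('side','s5.png');b=snap('top','t5.png');s=state();print(np.round(s['wrist_force'],2),np.round(s['wrist_torque'],2),s['position'],s['tool_rot'])
cv2.imwrite('pics/c6.png',np.hstack([cv2.resize(a[130:225,215:315],None,fx=5,fy=5,interpolation=2),cv2.resize(b[150:245,190:240],None,fx=5,fy=5,interpolation=2)]))
for n,p,q in(('side','s0','s5'),('top','t0','t5')):
    A=cv2.imread(f'pics/{p}.png');B=cv2.imread(f'pics/{q}.png')
    for nm,m in(('red',lambda i:(i[...,2]>110)&(i[...,1]<60)),):
        print(n,nm,[np.round(np.argwhere(m(x)).mean(0),1).tolist()+[int(m(x).sum())] for x in(A,B)])
```

```text
[-1.48 -0.11 -2.96] [ 0.02 -0.01 -0.01] [ 0.56068985 -0.03071272  0.12325887] [ 1.79985696e+02  2.17759521e-03 -8.42206885e+01]
side red [[152.6, 286.6, 491], [159.9, 294.3, 62]]
top red [[221.7, 192.2, 318], [219.2, 182.9, 58]]
```

View pics/c6.png

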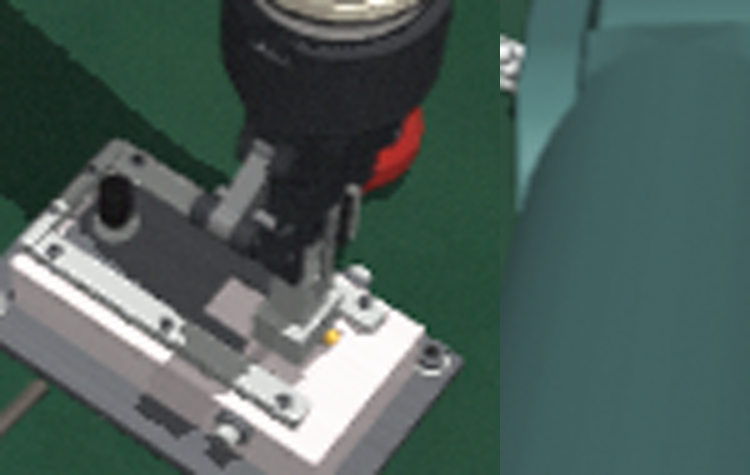

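Run:
```python
from h import *
for z in(.046,.056,.061,.066,.082):print(z,(proj('side',[.5741,-.0444,z])-[215,130])*5)
d=cv2.absdiff(cv2.imread('pics/s0.png'),cv2.imread('pics/s5.png')).max(2)
for nm,p in dict(hex=(229,213),bush=(257,252),ring=(308,236)).items():
    u,v=p;print(nm,int((d[v-18:v+18,u-18:u+18]>40).sum()))
a=cv2.imread('pics/s5.png');m=(a[...,2]>110)&(a[...,1]<60);A=cv2.imread('pics/s0.png')
print('blower still red where was red', (m&~((A[...,2]>110)&(A[...,1]<60))).sum())
```

```text
0.046 [296.60894049 384.8734671 ]
0.056 [297.85990358 373.32627767]
0.061 [298.49457121 367.4678895 ]
0.066 [299.13548341 361.55185997]
0.082 [301.22945661 342.223148  ]
hex 19
bush 0
ring 0
blower still red where was red 2
```

The foot's near corner at crop (292,365) matches z ≈ 62 mm, about 16 mm above the mouth. The bush, ring and blower are unchanged. The 19 changed pixels near the hex key may just be fixture or arm shadow. Handing in.

```bash
python3 -c "
from workcell import *
print(sign_off())"
```

```text
the job is handed in; nothing more can be done
None
```

The plug is out of its pocket and held upright in the gripper, about 15–16 mm above the pocket mouth. The job was handed in at about 13 s of the 48 s allowed, and no verdict was reported.

- **Keeper:** I slid it back by its knob about 28 mm by the arm's reading and 27 mm by camera; it needs 25 mm to clear. In the last picture it is still back.
- **Rocking:** I gripped the stem at 100 N and leaned it about 0.08 rad left and right, four times each way. The shoes let go after about 19 mm of rise, and the highest wrist force I read was about 17 N.
- **Final hold:** The force read about 3 N, which is just the plug's weight, and the tool tilt was under 0.1°. The foot is about 62 mm above the bench by camera; the arm's rise of 36.6 mm gives nearly the same height.
- **Things round the fixture:** The bush and ring look unchanged. The visible part of the blower has not shifted, though the gripper hides most of it.
- **Not settled:** 19 pixels changed in the area around the hex key. The arm went nowhere near it, so this is probably the arm's shadow, but I did not confirm that.
- **Top view blocked:** The arm blocked the top camera at the end, so the final checks rest on the side view and the arm's own readings.

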